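Click the ointment warmer's thumbwheel to green and start it

ROBOT

A 7-joint arm with a two-finger parallel gripper is mounted at the origin on the work surface. World frame = base frame: x ahead of the robot, y to its left, z up, the work surface at z = 0. Lengths are in m, angles in rad, forces in N, time in s.
With the tool pointing down it reaches from about 0.425 to 0.875 m from the base axis. Payload 8.4 kg.
Tool frame: the origin (TCP) lies midway between the tips of the shut fingers; the grasp point (between the pads) lies hold_point_z behind it (hold_point_z is the distance from the TCP to the grasp point, in m); z points along the fingers, y is the direction in which the jaws open and shut (so a half turn about z gives the same grasp; the last joint's range is limited). The gripper opens to 87 mm and grips with 3 to 60 N. Pads are 19 mm wide; open, the fingers measure 117 mm over their backs; the gripper's body (75 mm by 190 mm) begins 51 mm behind the grasp point.
Start: joints at [1.092, 0.333, 0.04, 1.465, -0.013, 1.343, -0.059], TCP at [0.241, -0.604, 0.223] pointing down, gripper open.
Joint ranges: [-2.58, 2.58], [-0.38, 2.09], [-1.3, 1.39], [0.25, 2.4], [-1.5, 4.64], [0.08, 2.09], [-2.65, 2.65]. Speed limits (rad/s): [2.22, 2.22, 2.79, 2.79, 3.14, 3.14, 3.14].

INTERFACE

Orientations are given as a unit quaternion [x, y, z, w].
In Python, from rig import * gives the robot as it stands.
- The arm moves only by the tool send_rows, never from a script. Its argument "series" is a list of rows, each a list of 7 numbers: the shift along the world's x, y, z in units of 25 mm (1.0 is 25 mm), then the turn, a rotation vector about the world's x, y, z in units of 5 degrees (1.0 is 5 degrees), then the finger opening in mm, from 0 to 87. In form: [[x, y, z, ax, ay, az, grip], ...]. A call has 1 to 10 rows; each row shifts and turns the pose as measured when the row begins; what a row does not reach is not made up. A row lasts 1/12 s, in which the tool goes at most 41.7 mm and 7.16 degrees, less where a joint would pass 70% of its speed; a pose out of reach is approached as far as the arm can. A call is refused whole if a number of a shift passes 1 or a number of a turn 1, either way. A call with a gripper value outside its range is refused whole. The fingers move at their own pace and stop on an object; "grip_force" is the grip in N (left out, the last holds). Time passes only in rows, so rows that do not move let the fingers close. It gives the time, the measured TCP pose, the force and the opening at its end, in the units of the state.
- read_state(): the state, without advancing time (a new reading comes with each control period).
- capture(name): name is "scene" or "top" or "wrist"; returns a dict with "image" (384x512x3 uint8, red, green, blue), "z_map" (384x512 float32, m along the optical axis (not along the pixel's ray), 0 where there is no reading), "fovy" (degrees; the focal length in pixels is half the picture's height over the tangent of half this angle, whatever the lens; pixels are square), "cx", "cy" (the principal point, pixels), "extrinsics" (4x4, takes a point from camera to world coordinates). Camera axes: x right, y down, z forward; pixel columns grow to the right and rows downward; lengths in m; the calibration is good to about 2 mm. A picture is of the moment at which its call begins.
- close_job(): hands the job in, once; it reports no verdict.
The state is a dict: "time_s": time; "qpos": joint angles; "qvel": joint speeds; "tau": joint torques, N m; "tcp_pos": TCP position; "tool_rot": TCP orientation; "contact_force": force on the tool from outside, world axes, zero at the start; "wrist_torque": the same for the moment, N m; "opening": finger opening in m.
Only numpy, scipy, OpenCV 4.12 (cv2) and the standard library are available. Lean on these libraries where they do the work, as an engineer would, in place of code of your own. Each camera call takes 0.05 s, during which the arm holds its last target.

TASK

Switch on the ointment warmer: with a fingertip, gently stroke its black knurled thumbwheel toward the robot until it clicks over from the black stripe to the next detent, the green stripe standing on top beside the pointer, then press the blue start button right down and let it come up again. Work only by touch, do not press hard, and leave the salve pot and all the other things where they stand.

Things in the scene. Friction and masses are not known exactly. Their poses are not given: they have to be found in the camera images.
- warmer: White plastic ointment warmer fixed to the ledge, 170 mm (x) by 200 mm (y), flat deck 58 mm above the ledge, yawed up to about 30 degrees. Origin: centre of its underside; z up. On the deck: the black knurled wheel (its top at x = 0, y = -47 mm), the blue button (x = -56, y = 45 mm) and a round aluminium plate (x = 30, y = 45 mm) carrying the salve pot.
- wheel_top (a point): Highest point of the black knurled thumbwheel at rest, mid-width of its knurled band, 72 mm above the ledge, 14 mm above the deck; axes as the warmer's. Radius 30 mm, axle along the warmer's y, band 26 mm wide. The wheel is sprung: it sinks under about 3.5 N and bottoms 6 mm down at about 9.5 N. A fingertip that presses it 3 to 5 mm down and strokes along x turns it by friction, 1 rad per 30 mm.
- pointer (a point): Tip of the 8 mm tall black pointer on the deck, at the -y side of the wheel and level with its axle. Between it and the black knurled band a white ring on the wheel, 14 mm wide, carries three stripes: black, green, red. The stripe on top beside the pointer is the setting.
- wheel (a joint): Angle of the thumbwheel, rad; grows as its top is stroked toward the warmer's -x (toward the robot). Three detents: black stripe on top at -0.7 (off, the start), green at 0 (low), red at +0.7 (high). Let go, it springs into the nearest detent; the crests lie about 0.35 rad either side of green and take about 0.05 N m to pass.
- button_top (a point): Centre of the top of the blue round start button, 28 mm across, in a grey housing on the deck; axes as the warmer's.
- button (a joint): Travel of the start button, m: 0 up, 0.006 fully down (about 5 N); springs back up.
- salve_pot: Green-capped white pot of salve, 52 mm across, 36 mm tall, standing on the warmer's round plate; loose, to be left alone. Origin: centre of its underside.
- ointment_tin: Round aluminium tin, 52 mm across, 20 mm tall, in the base tier; loose, to be left alone. Origin: centre of its underside.
- ear_thermometer: Yellow ear thermometer, about 120 mm long, lying in the base tier; loose, to be left alone. Origin: centre of its underside.
- brown_jar: Closed brown glass jar, 44 mm across, 45 mm tall, in the middle tier; loose, to be left alone. Origin: centre of its underside.
- tweezers: Steel tweezers, 96 mm long, in the top tier; loose, to be left alone. Origin: centre of its underside.
- clipper: Steel nail clipper, 60 mm long, in the top tier; loose, to be left alone. Origin: centre of its underside.
- tape_roll: Roll of tape lying flat, 64 mm across, 22 mm tall, on the ledge; loose, to be left alone. Origin: centre of its underside.
- lotion_bottle: Green lotion bottle, 54 mm across, 130 mm tall, on the ledge; loose, to be left alone. Origin: centre of its underside.
- tiers: Three stacked trays of translucent grey plastic, fixed, 150 mm by 210 mm, 151 mm tall, away from the warmer. Origin: centre of the underside.

How it is judged:
On the way, in this order (a step that is already met when the one before it is completed fails the run):
1. the wheel rests in the green detent with no finger on it (value of joint wheel between -0.12 and 0.12 rad and velocity of joint wheel between -0.3 and 0.3 rad/s and contact force between the fingers and warmer below 0.2 N), for 0.2 s.
2. the start button is pressed right down while the wheel stands at green (value of joint wheel between -0.12 and 0.12 rad and value of joint button above 0.0045 m), for 0.05 s.
At the end, for the whole second after the job is handed in: The wheel rests in the green detent (within 0.12 rad), the button is up again (less than 1.5 mm down), the salve pot is within 10 mm and every other loose thing within 20 mm of where it began (value of joint wheel between -0.12 and 0.12 rad and value of joint button below 0.0015 m and distance of salve_pot from where it was at the start of the episode below 0.01 m and distance of each of ointment_tin, ear_thermometer, brown_jar, tweezers, clipper, tape_roll, lotion_bottle from where it was at the start of the episode below 0.02 m); the robot touches nothing.
It fails at once if the salve pot moves more than 10 mm or another loose thing more than 20 mm (lifted, carried or knocked) (distance of salve_pot from where it was at the start of the episode above 0.01 m or distance of any of ointment_tin, ear_thermometer, brown_jar, tweezers, clipper, tape_roll, lotion_bottle from where it was at the start of the episode above 0.02 m).
It fails at once if the robot presses on the warmer with more than 35 N (contact force between the arm and warmer above 35 N).
It fails at once if the fingers press on the warmer with more than 35 N (contact force between the fingers and warmer above 35 N).
It also fails if it takes over 40 s, if anything falls off the work surface, if the arm or the gripper's body presses on something with over 40 N, if the wrist force passes 120 N, or if a joint passes its speed limit or range.

## Working session

There is one attempt and no reset: what is moved stays moved. The work goes in short steps, Python scripts to look and compute and a tool call to move; the robot and the scene stay as the last step left them, time stands still between calls to the robot, and variables do not carry over. Pictures are saved under pics/ and viewed, and the job is handed in when it is done.

Besides the shell and the picture viewer there is one more tool, called after "Request:" by a JSON object that holds its "api" and its "payload". send_rows: Moves the arm, as the interface text tells. Its arguments: {"type":"object","properties":{"series":{"type":"array"},"grip_force":{"type":"number"}},"required":["series"]}

```bash
mkdir -p pics; ls
python3 - <<'E'
from rig import *
import cv2
s=read_state();print({k:np.round(v,3).tolist() if 'np' in globals() else v for k,v in s.items()})
for n in ("scene","top","wrist"):
    c=capture(n);print(n,c["fovy"],c["cx"],c["cy"],c["extrinsics"])
    cv2.imwrite(f"pics/{n}0.png",cv2.cvtColor(c["image"],cv2.COLOR_RGB2BGR))
    import numpy; numpy.savez(f"{n}0.npz",**c)
E
```

```text
pics
{'time_s': 0.0, 'qpos': array([ 1.09178142,  0.33394644,  0.03986959,  1.46626734, -0.01342657,
        1.3432802 , -0.05851756]), 'qvel': array([-6.03669988e-05, -4.01814902e-04,  1.44069653e-04,  4.37512636e-04,
        5.99744666e-04,  6.75590400e-04,  1.91798800e-03]), 'tau': array([-2.57721258e-04, -6.56359792e+01,  1.33446213e+00, -4.03794980e+01,
       -5.99249080e-02,  4.50982049e-02,  1.78668752e-04]), 'tcp_pos': array([ 0.24079905, -0.60325286,  0.22163815]), 'tool_rot': array([ 9.82024852e-01,  1.88749889e-01, -1.95967201e-04, -7.93841892e-04]), 'contact_force': array([ 0.417307  , -0.19983746, -0.13744069]), 'wrist_torque': array([ 0.04047971, -0.00130429, -0.00227141]), 'opening': 0.0872253542199037}
scene 45.67035047579991 258.4793389512672 194.349938122031 [[-0.27848242  0.66613689 -0.69188813  1.49312851]
 [ 0.96043895  0.19154592 -0.20215631  0.23093428]
 [-0.00213543 -0.72081329 -0.69312599  1.01977923]
 [ 0.          0.          0.          1.        ]]
top 56.92784428485883 255.38883586245902 194.23207446040246 [[-0.01124392 -0.99782286  0.06498552  0.49642098]
 [-0.99989845  0.01065065 -0.00946848 -0.01906686]
 [ 0.00875573 -0.06508538 -0.99784128  1.2381423 ]
 [ 0.          0.          0.          1.        ]]
wrist 64.03407959516325 261.41432172137786 191.56002048044323 [[ 0.37096973 -0.88837882 -0.27048943  0.31528117]
 [-0.92864118 -0.35571344 -0.10532571 -0.57514721]
 [-0.00264759  0.29026027 -0.95694408  0.38350734]
 [ 0.          0.          0.          1.        ]]
```

View pics/scene0.png

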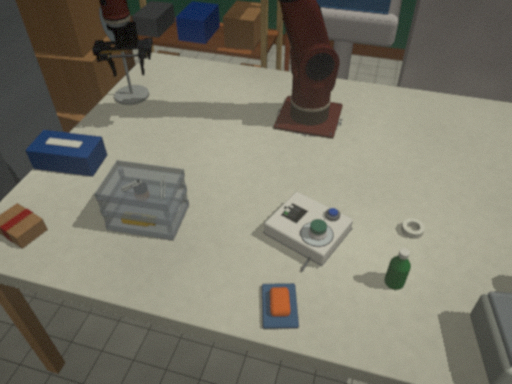

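View pics/top0.png

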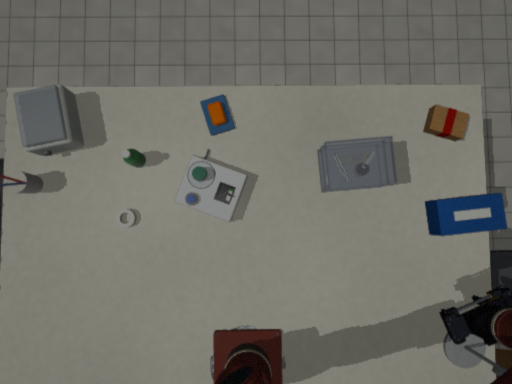

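The warmer sits near (210,188) in the top view: button about (192,199), pot (200,173), wheel about (226,193). I'll enlarge it and fit the pose.

```bash
cat > h.py <<'E'
import numpy as np, cv2
def load(n): return dict(np.load(n+".npz"))
def pts(c):
    H,W=c["z_map"].shape; f=H/2/np.tan(np.radians(float(c["fovy"]))/2)
    v,u=np.mgrid[0:H,0:W]; z=c["z_map"]
    P=np.stack([(u-c["cx"])/f*z,(v-c["cy"])/f*z,z],-1)
    E=c["extrinsics"]; return P@E[:3,:3].T+E[:3,3]
def proj(c,p):
    f=c["z_map"].shape[0]/2/np.tan(np.radians(float(c["fovy"]))/2)
    E=c["extrinsics"]; q=(np.atleast_2d(p)-E[:3,3])@E[:3,:3]
    return np.c_[q[:,0]/q[:,2]*f+c["cx"],q[:,1]/q[:,2]*f+c["cy"]]
E
python3 - <<'E'
from h import *
for n,(x0,y0,x1,y1) in (("top0",(165,140,265,230)),("scene0",(255,185,365,270))):
    c=load(n);P=pts(c)
    cv2.imwrite(f"pics/{n}z.png",cv2.resize(cv2.cvtColor(c["image"][y0:y1,x0:x1],cv2.COLOR_RGB2BGR),None,fx=7,fy=6.5 if 0 else 7,interpolation=cv2.INTER_CUBIC)[:600])
    im=c["image"].astype(int)
    m=(P[...,2]>.03)&(P[...,2]<.075)&(np.hypot(P[...,0]-.5,P[...,1]-.1)<.3)
    m=m.astype(np.uint8); k,l,st,ce=cv2.connectedComponentsWithStats(m); 
    sub=P[y0:y1,x0:x1].reshape(-1,3); print(n,np.histogram(sub[:,2],bins=np.arange(-.01,.13,.005)))
    deck=sub[(sub[:,2]>.053)&(sub[:,2]<.064)]; print(len(deck),np.median(deck,0))
    r=cv2.minAreaRect((sub[(sub[:,2]>.052)][:,:2]*1000).astype(np.float32)); print(r)
    r=cv2.minAreaRect((deck[:,:2]*1000).astype(np.float32)); print(r, cv2.boxPoints(r))
    # blue
    b=(im[...,2]>im[...,0]+40)&(im[...,2]>im[...,1]+30); b[:y0]=0;b[y1:]=0;b[:,:x0]=0;b[:,x1:]=0
    print("blue",b.sum(),np.median(P[b],0), np.argwhere(b).mean(0)[::-1])
    g=(im[...,1]>im[...,0]+25)&(im[...,1]>im[...,2]+10); g[:y0]=0;g[y1:]=0;g[:,:x0]=0;g[:,x1:]=0
    print("green",g.sum(),np.median(P[g],0), np.argwhere(g).mean(0)[::-1])
E
```

```text
top0 (array([ 247, 3383, 2214,   64,   10,   21,   10,    5,    3,    3,    6,
         11,  413, 1661,  461,  145,   80,   31,   28,    5,   40,  116,
          5,    0,    0,    0,    0,    0]), array([-0.01 , -0.005,  0.   ,  0.005,  0.01 ,  0.015,  0.02 ,  0.025,
        0.03 ,  0.035,  0.04 ,  0.045,  0.05 ,  0.055,  0.06 ,  0.065,
        0.07 ,  0.075,  0.08 ,  0.085,  0.09 ,  0.095,  0.1  ,  0.105,
        0.11 ,  0.115,  0.12 ,  0.125,  0.13 ]))
2415 [0.59663023 0.11156283 0.05760825]
((584.880615234375, 89.24414825439453), (265.3311767578125, 169.5279083251953), 69.19866180419922)
((596.388671875, 119.7802505493164), (199.42132568359375, 168.88731384277344), 68.94020080566406) [[481.7551     57.073837 ]
 [639.36176    -3.6144943]
 [711.0222    182.48666  ]
 [553.4156    243.17499  ]]
blue 46 [0.56169712 0.18244462 0.07998495] [190.47826087 198.30434783]
green 135 [0.64153646 0.15228999 0.09651099] [199.65185185 173.34074074]
scene0 (array([  36, 2318, 2963,  109,   60,  118,   93,  106,   98,  102,   82,
        109,  233, 1586,  694,  153,  135,   56,   35,   27,   38,  142,
         14,    0,    0,    0,    0,    0]), array([-0.01 , -0.005,  0.   ,  0.005,  0.01 ,  0.015,  0.02 ,  0.025,
        0.03 ,  0.035,  0.04 ,  0.045,  0.05 ,  0.055,  0.06 ,  0.065,
        0.07 ,  0.075,  0.08 ,  0.085,  0.09 ,  0.095,  0.1  ,  0.105,
        0.11 ,  0.115,  0.12 ,  0.125,  0.13 ]))
2393 [0.60956536 0.11252354 0.0585901 ]
((991.2340087890625, 115.15461730957031), (240.0740203857422, 1001.7869262695312), 89.51350402832031)
((599.1347045898438, 118.9879150390625), (200.55686950683594, 172.0745086669922), 69.49514770507812) [[483.4224     55.200577 ]
 [644.5946     -5.0748367]
 [714.84705   182.77525  ]
 [553.6748    243.05066  ]]
blue 44 [0.56304269 0.18143769 0.08057577] [332.95454545 211.40909091]
green 123 [0.64320558 0.15222539 0.09718006] [317.34146341 224.71544715]
```

View pics/top0z.png

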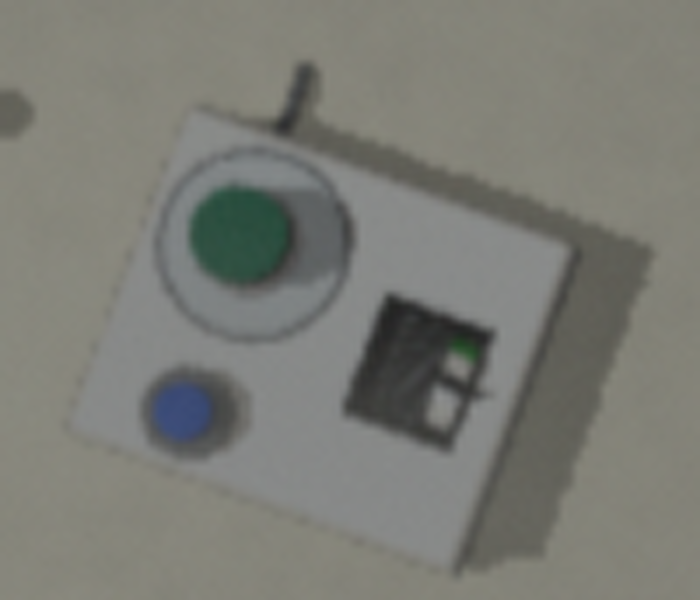

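View pics/scene0z.png

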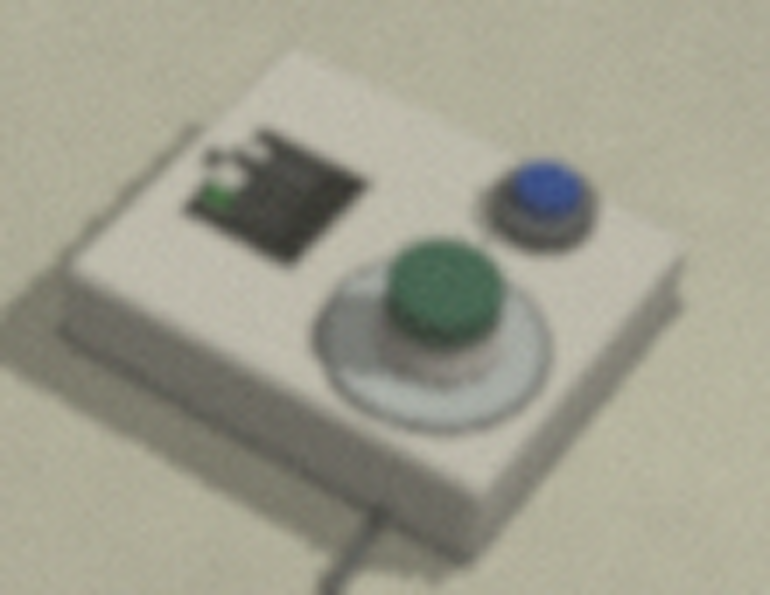

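View pics/wrist0.png

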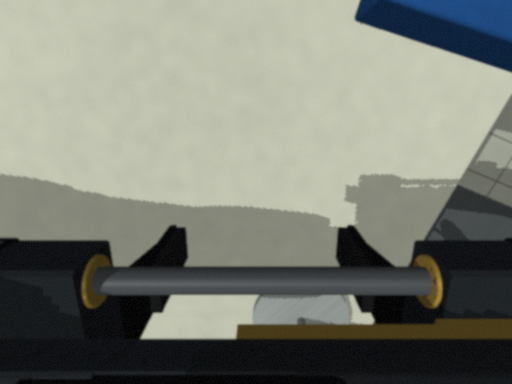

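Request:
{"api": "send_rows", "payload": {"series": [[0.5,1,0,0,0,0.35,0],[0.5,1,0,0,0,0.35,0],[0.5,1,0,0,0,0.35,0],[0.5,1,0,0,0,0.35,0],[0.5,1,0,0,0,0.35,0],[0.5,1,0,0,0,0.35,0],[0.5,1,0,0,0,0.35,0],[0.5,1,0,0,0,0.35,0],[0.5,1,0,0,0,0.35,0],[0.5,1,0,0,0,0.35,0]], "grip_force": 10}}

```text
time_s: 0.98
tcp_pos: [0.3622, -0.3461, 0.2175]
tool_rot: [0.942, 0.337, -0.003, -0.002]
contact_force: [0.3, -0.4, 0.4]
opening: 0.0283
```

The wrist view shows the two finger blades, around (165,265) and (360,265), over empty table. The move tracked well, so I'll carry on.

Request:
{"api": "send_rows", "payload": {"series": [[0.52,1,0.05,0,0,0.36,0],[0.52,1,0.05,0,0,0.36,0],[0.52,1,0.05,0,0,0.36,0],[0.52,1,0.05,0,0,0.36,0],[0.52,1,0.05,0,0,0.36,0],[0.52,1,0.05,0,0,0.36,0],[0.52,1,0.05,0,0,0.36,0],[0.52,1,0.05,0,0,0.36,0],[0.52,1,0.05,0,0,0.36,0],[0.52,1,0.05,0,0,0.36,0]]}}

```text
time_s: 1.82
tcp_pos: [0.4946, -0.082, 0.2295]
tool_rot: [0.874, 0.487, -0.005, -0.001]
contact_force: [0.3, -0.2, -0.2]
opening: 0.0005
```

Request:
{"api": "send_rows", "payload": {"series": [[0.6,1,0,0,0,0.36,0],[0.6,1,0,0,0,0.36,0],[0.6,1,0,0,0,0.36,0],[0.6,1,0,0,0,0.36,0],[0.6,0.9,0,0,0,0.36,0],[0.5,0.8,0,0,0,0.36,0],[0.4,0.5,0,0,0,0.2,0],[0,0,0,0,0,0,0]]}}

```text
time_s: 2.48
tcp_pos: [0.5955, 0.0881, 0.2284]
tool_rot: [0.814, 0.581, -0.004, -0.002]
contact_force: [0.0, 0.3, -0.6]
opening: 0.0004
```

```bash
cat > st.py <<'E'
from rig import *
import numpy as np
from scipy.spatial.transform import Rotation as R
s=read_state(); r=R.from_quat(s["tool_rot"]).as_matrix()
C=np.array([.5978,.1194]); a=np.radians(-20.8); W=np.array([[np.cos(a),-np.sin(a)],[np.sin(a),np.cos(a)]])
p=np.array(s["tcp_pos"])
print("t",round(s["time_s"],2),"tcp",p.round(4),"local mm",(W.T@(p[:2]-C)*1000).round(1),"F",np.round(s["contact_force"],2),"open",round(s["opening"],4))
print("toolx deg",np.degrees(np.arctan2(r[1,0],r[0,0])).round(2),"z axis",r[:,2].round(4),"q",np.round(s["qpos"],2))
E
python3 st.py
```

```text
t 2.48 tcp [0.5955 0.0881 0.2284] local mm [  9. -30.] F [ 0.02  0.29 -0.58] open 0.0004
toolx deg 71.08 z axis [-0.0098 -0.0015 -1.    ] q [ 0.27  0.3  -0.61  1.54  0.17  1.36 -0.68]
```

Run:
```python
from rig import *
from h import *
c=capture("wrist"); np.savez("wrist1.npz",**c)
im=cv2.cvtColor(c["image"],cv2.COLOR_RGB2BGR)
C=np.array([.5978,.1194]); a=np.radians(-20.8); W=np.array([[np.cos(a),-np.sin(a)],[np.sin(a),np.cos(a)]])
L={"wheel":(0,-.047,.072),"button":(-.056,.045,.080),"c1":(-.085,-.1,.058),"c2":(.085,-.1,.058),"c3":(-.085,.1,.058),"c4":(.085,.1,.058)}
for k,v in L.items():
    p=np.r_[W@np.array(v[:2])+C,v[2]]; q=proj(c,p)[0]; print(k,p.round(4),q.round(1))
    cv2.drawMarker(im,tuple(int(x) for x in q.round()),(0,0,255),0,8,1)
cv2.imwrite("pics/wrist1.png",im)
P=pts(c); m=P[...,2]
d=P[(m>.053)&(m<.063)]; r=cv2.minAreaRect((d[:,:2]*1000).astype(np.float32)); print(r)
```

```text
wheel [0.5811 0.0755 0.072 ] [253.5 190.2]
button [0.5614 0.1814 0.08  ] [197.8  99.8]
c1 [0.4828 0.0561 0.058 ] [180.5 227.4]
c2 [ 0.6417 -0.0043  0.058 ] [325.  232.4]
c3 [0.5539 0.2431 0.058 ] [171.5  40.3]
c4 [0.7128 0.1827 0.058 ] [344.   46.3]
((597.3987426757812, 117.93569946289062), (198.2681121826172, 169.02276611328125), 69.20996856689453)
```

View pics/wrist1.png

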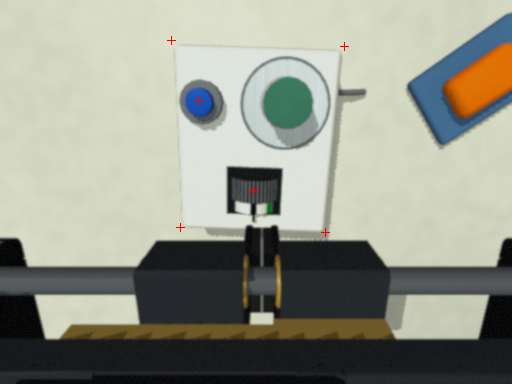

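The wrist view agrees with the fit: wheel at (253,190), button at (198,100), pot at (288,103), and the pointer's black stripe on top. Next I'll descend beside the wheel top, 10 mm to the far side.

Request:
{"api": "send_rows", "payload": {"series": [[-0.2,-0.65,0,0,0,-0.38,0],[0,0,-0.9,0,0,0,0],[0,0,-1,0,0,0,0],[0,0,-1,0,0,0,0],[0,0,-1,0,0,0,0],[0,0,-0.7,0,0,0,0],[0,0,-0.4,0,0,0,0],[0,0,0,0,0,0,0]]}}

```text
time_s: 3.2
tcp_pos: [0.5857, 0.0535, 0.0998]
tool_rot: [0.831, 0.557, -0.006, 0.001]
contact_force: [-0.2, 0.4, 0.3]
opening: 0.0006
```

```bash
python3 st.py
```

```text
t 3.2 tcp [0.5857 0.0535 0.0998] local mm [ 12.1 -65.9] F [-0.15  0.36  0.28] open 0.0006
toolx deg 67.64 z axis [-0.0091 -0.0091 -0.9999] q [ 0.29  0.37 -0.57  1.73  0.22  1.12 -0.73]
```

Request:
{"api": "send_rows", "payload": {"series": [[0.1,0.35,0,0,0,0.15,0],[0,0,0,0,0,0,0],[0,0,0,0,0,0,0]]}}

```text
time_s: 3.45
tcp_pos: [0.5889, 0.06, 0.102]
tool_rot: [0.828, 0.56, -0.006, 0.002]
contact_force: [0.6, -0.1, 0.3]
opening: 0.0004
```

```bash
python3 st.py
```

```text
t 3.45 tcp [0.5889 0.06   0.102 ] local mm [ 12.7 -58.7] F [ 0.61 -0.07  0.34] open 0.0004
toolx deg 68.18 z axis [-0.0075 -0.0104 -0.9999] q [ 0.28  0.37 -0.57  1.72  0.23  1.12 -0.74]
```

Request:
{"api": "send_rows", "payload": {"series": [[0.05,0.3,0,0,0,0.1,0],[0.02,0.2,0,0,0,0.1,0],[0,0,0,0,0,0,0],[0,0,0,0,0,0,0]]}}

```text
time_s: 3.78
tcp_pos: [0.5929, 0.0753, 0.1056]
tool_rot: [0.822, 0.569, -0.004, 0.004]
contact_force: [0.3, -0.8, 0.1]
opening: 0.0003
```

```bash
python3 st.py
```

```text
t 3.78 tcp [0.5929 0.0753 0.1056] local mm [ 11. -43.] F [ 0.3  -0.83  0.09] open 0.0003
toolx deg 69.35 z axis [-0.0018 -0.0098 -1.    ] q [ 0.27  0.38 -0.58  1.71  0.24  1.13 -0.74]
```

Request:
{"api": "send_rows", "payload": {"series": [[-0.05,-0.15,-0.4,0,0,0,0],[0,0,-0.4,0,0,0,0],[0,0,-0.2,0,0,0,0],[0,0,0,0,0,0,0],[0,0,0,0,0,0,0]]}}

```text
time_s: 4.2
tcp_pos: [0.591, 0.0711, 0.0773]
tool_rot: [0.822, 0.569, -0.004, 0.003]
contact_force: [-0.5, 0.6, 0.1]
opening: 0.0002
```

```bash
python3 st.py
```

```text
t 4.2 tcp [0.591  0.0711 0.0773] local mm [ 10.7 -47.6] F [-0.49  0.59  0.12] open 0.0002
toolx deg 69.37 z axis [-0.0025 -0.0101 -0.9999] q [ 0.26  0.4  -0.57  1.74  0.25  1.08 -0.75]
```

Request:
{"api": "send_rows", "payload": {"series": [[0,0,-0.15,0,0,0,0],[0,0,-0.1,0,0,0,0],[0,0,0,0,0,0,0]]}}

```text
time_s: 4.45
tcp_pos: [0.5913, 0.0708, 0.0707]
tool_rot: [0.822, 0.569, -0.004, 0.003]
contact_force: [-1.1, -0.9, 4.5]
opening: 0.0002
```

```bash
python3 st.py
```

```text
t 4.45 tcp [0.5913 0.0708 0.0707] local mm [ 11.1 -47.7] F [-1.14 -0.88  4.51] open 0.0002
toolx deg 69.34 z axis [-0.0022 -0.01   -0.9999] q [ 0.26  0.41 -0.57  1.74  0.26  1.06 -0.76]
```

Request:
{"api": "send_rows", "payload": {"series": [[0,0,-0.1,0,0,0,0],[0,0,-0.05,0,0,0,0]]}}

```text
time_s: 4.62
tcp_pos: [0.5921, 0.0706, 0.0682]
tool_rot: [0.823, 0.569, -0.003, 0.004]
contact_force: [-1.4, -2.0, 6.7]
opening: 0.0007
```

```bash
python3 st.py
```

```text
t 4.62 tcp [0.5921 0.0706 0.0682] local mm [ 12.  -47.6] F [-1.37 -1.96  6.66] open 0.0007
toolx deg 69.32 z axis [-4.000e-04 -1.050e-02 -9.999e-01] q [ 0.26  0.41 -0.57  1.75  0.26  1.06 -0.76]
```

Request:
{"api": "send_rows", "payload": {"series": [[-0.12,0.045,-0.02,0,0,0,0],[-0.12,0.045,-0.01,0,0,0,0],[-0.12,0.045,-0.01,0,0,0,0],[-0.12,0.045,0,0,0,0,0]]}}

```text
time_s: 4.95
tcp_pos: [0.5857, 0.073, 0.0714]
tool_rot: [0.823, 0.568, 0.001, 0.008]
contact_force: [1.4, -1.1, 4.9]
opening: 0.0005
```

```bash
python3 st.py
```

```text
t 4.95 tcp [0.5857 0.073  0.0714] local mm [  5.2 -47.6] F [ 1.43 -1.1   4.91] open 0.0005
toolx deg 69.16 z axis [ 0.011  -0.0123 -0.9999] q [ 0.26  0.39 -0.57  1.77  0.26  1.05 -0.77]
```

Request:
{"api": "send_rows", "payload": {"series": [[-0.12,0.045,-0.09,0.04,0.05,0,0],[-0.12,0.045,-0.07,0.04,0.05,0,0],[-0.12,0.045,-0.05,0.04,0.05,0,0]]}}

```text
time_s: 5.2
tcp_pos: [0.5796, 0.0754, 0.0695]
tool_rot: [0.824, 0.567, 0.001, 0.003]
contact_force: [-0.5, -1.4, 6.8]
opening: 0.0004
```

```bash
python3 st.py
```

```text
t 5.2 tcp [0.5796 0.0754 0.0695] local mm [ -1.4 -47.6] F [-0.53 -1.35  6.82] open 0.0004
toolx deg 69.09 z axis [ 0.005  -0.0032 -1.    ] q [ 0.27  0.39 -0.58  1.78  0.25  1.04 -0.76]
```

Request:
{"api": "send_rows", "payload": {"series": [[-0.12,0.045,-0.06,0.02,0.03,0,0],[-0.12,0.045,-0.04,0,0.03,0,0],[-0.1,0.04,-0.04,0,0.03,0,0]]}}

```text
time_s: 5.45
tcp_pos: [0.5731, 0.0779, 0.0688]
tool_rot: [0.824, 0.567, 0.0, 0.001]
contact_force: [-2.6, -1.1, 6.8]
opening: 0.0004
```

```bash
python3 st.py
python3 - <<'E'
from rig import *
from h import *
o=[]
for n,(x0,y0,x1,y1) in (("scene",(265,185,345,245)),("wrist",(0,0,512,384))):
    c=capture(n); im=cv2.cvtColor(c["image"],cv2.COLOR_RGB2BGR)[y0:y1,x0:x1]
    cv2.imwrite(f"pics/{n}2.png",cv2.resize(im,None,fx=7,fy=7,interpolation=cv2.INTER_CUBIC) if n=="scene" else im)
E
```

```text
t 5.45 tcp [0.5731 0.0779 0.0688] local mm [ -8.4 -47.5] F [-2.57 -1.07  6.76] open 0.0004
toolx deg 69.02 z axis [ 0.0017 -0.0022 -1.    ] q [ 0.27  0.38 -0.58  1.79  0.24  1.04 -0.77]
```

View pics/scene2.png

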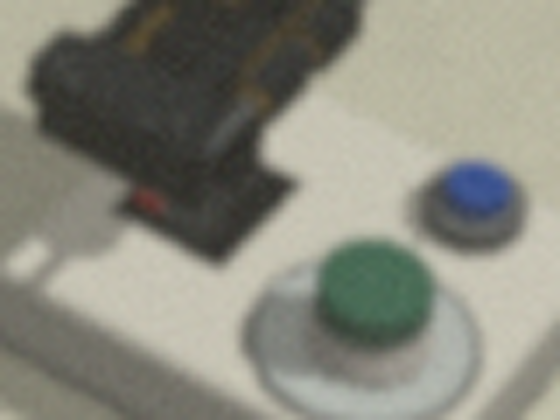

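View pics/wrist2.png

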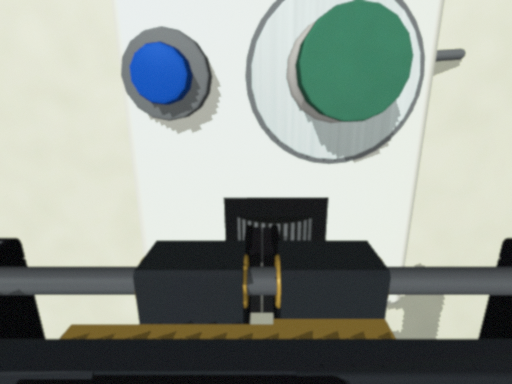

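The scene view shows the red stripe coming up at the far side (148,200), so the wheel is past the crest. I'll lift straight up.

Request:
{"api": "send_rows", "payload": {"series": [[0,0,0.2,0,0,0,0],[0,0,0.4,0,0,0,0],[0,0,0.6,0,0,0,0],[0,0,0.8,0,0,0,0],[0,0,0.6,0,0,0,0],[0,0,0,0,0,0,0],[0,0,0,0,0,0,0],[0,0,0,0,0,0,0]]}}

```text
time_s: 6.22
tcp_pos: [0.5725, 0.0789, 0.14]
tool_rot: [0.824, 0.567, 0.001, 0.001]
contact_force: [-0.2, 0.4, -0.3]
opening: 0.0004
```

```bash
python3 st.py
python3 - <<'E'
from rig import *
from h import *
o=[]
for n,(x0,y0,x1,y1) in (("top",(165,140,265,220)),("wrist",(0,0,512,384))):
    c=capture(n); im=cv2.cvtColor(c["image"],cv2.COLOR_RGB2BGR)[y0:y1,x0:x1]
    cv2.imwrite(f"pics/{n}3.png",cv2.resize(im,None,fx=7,fy=7,interpolation=cv2.INTER_CUBIC) if n!="wrist" else im)
E
```

```text
t 6.22 tcp [0.5725 0.0789 0.14  ] local mm [ -9.2 -46.9] F [-0.18  0.42 -0.34] open 0.0004
toolx deg 69.09 z axis [ 0.0027 -0.0015 -1.    ] q [ 0.29  0.3  -0.6   1.73  0.19  1.17 -0.73]
```

View pics/wrist3.png

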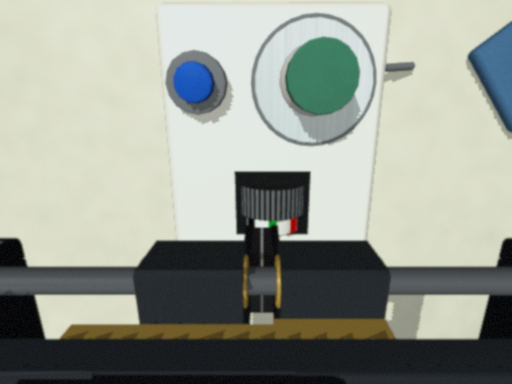

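View pics/top3.png

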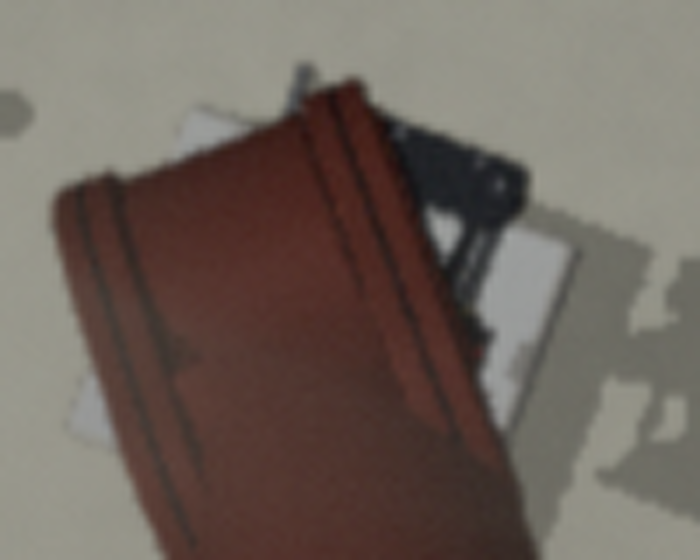

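Wrist view: the green stripe is on top at (272,224), in the middle of the wheel, with red to its right at (294,225). The force is back to zero. On to the button, at local (-56, 45).

Request:
{"api": "send_rows", "payload": {"series": [[-0.1,0.8,0,0,0,0,0],[-0.1,1,0,0,0,0,0],[-0.1,1,0,0,0,0,0],[-0.1,0.6,0,0,0,0,0],[0,0,0,0,0,0,0],[0,0,0,0,0,0,0],[0,0,0,0,0,0,0]]}}

```text
time_s: 6.9
tcp_pos: [0.5587, 0.1633, 0.1331]
tool_rot: [0.825, 0.566, -0.004, -0.001]
contact_force: [0.5, 0.2, -0.7]
opening: 0.0006
```

```bash
python3 st.py
```

```text
t 6.9 tcp [0.5587 0.1633 0.1331] local mm [-52.2  27.2] F [ 0.51  0.19 -0.67] open 0.0006
toolx deg 68.91 z axis [-0.008 -0.004 -1.   ] q [ 0.16  0.33 -0.63  1.71  0.21  1.17 -0.89]
```

Request:
{"api": "send_rows", "payload": {"series": [[0.05,0.4,0,0,0,0,0],[0.05,0.3,-0.3,0,0,0,0],[0,0,-0.5,0,0,0,0],[0,0,-0.4,0,0,0,0],[0,0,0,0,0,0,0],[0,0,0,0,0,0,0]]}}

```text
time_s: 7.4
tcp_pos: [0.562, 0.1776, 0.098]
tool_rot: [0.826, 0.563, -0.006, -0.0]
contact_force: [0.3, 0.3, 0.5]
opening: 0.0001
```

```bash
python3 st.py
```

```text
t 7.4 tcp [0.562  0.1776 0.098 ] local mm [-54.2  41.7] F [0.28 0.33 0.46] open 0.0001
toolx deg 68.59 z axis [-0.01   -0.0061 -0.9999] q [ 0.13  0.39 -0.62  1.73  0.25  1.12 -0.95]
```

Request:
{"api": "send_rows", "payload": {"series": [[0,0.18,-0.2,0.05,0.05,0,0],[0,0,-0.3,0.05,0.05,0,0],[0,0,-0.1,0,0,0,0],[0,0,0,0,0,0,0]]}}

```text
time_s: 7.73
tcp_pos: [0.562, 0.1817, 0.0811]
tool_rot: [0.826, 0.563, -0.007, -0.007]
contact_force: [0.1, 0.4, 0.1]
opening: 0.0006
```

```bash
python3 st.py
```

```text
t 7.73 tcp [0.562  0.1817 0.0811] local mm [-55.6  45.5] F [0.07 0.37 0.06] open 0.0006
toolx deg 68.53 z axis [-0.0203  0.0032 -0.9998] q [ 0.12  0.41 -0.62  1.73  0.25  1.1  -0.95]
```

Request:
{"api": "send_rows", "payload": {"series": [[0,0,-0.12,0,-0.1,0,0],[0,0,-0.12,0,0,0,0],[0,0,-0.08,0,0,0,0]]}}

```text
time_s: 7.98
tcp_pos: [0.5626, 0.1817, 0.0741]
tool_rot: [0.827, 0.563, -0.003, -0.004]
contact_force: [-9.3, -4.0, 26.5]
opening: 0.0004
```

```bash
python3 st.py
```

```text
t 7.98 tcp [0.5626 0.1817 0.0741] local mm [-55.   45.7] F [-9.27 -4.05 26.46] open 0.0004
toolx deg 68.5 z axis [-0.0094  0.0031 -1.    ] q [ 0.12  0.41 -0.62  1.75  0.26  1.07 -0.96]
```

The button has bottomed at about 28 N, which is under the limit. I'll ease off straight away.

Request:
{"api": "send_rows", "payload": {"series": [[0,0,0.04,0,0,0,0],[0,0,0.3,0,0,0,0],[0,0,0.6,0,0,0,0],[0,0,0.8,0,0,0,0],[0,0,1,0,0,0,0],[0,0,1,0,0,0,0],[0,0,0.6,0,0,0,0],[0,0,0,0,0,0,0],[0,0,0,0,0,0,0]]}}

```text
time_s: 8.73
tcp_pos: [0.5617, 0.1821, 0.1899]
tool_rot: [0.826, 0.563, -0.002, -0.003]
contact_force: [-0.6, 0.5, -0.7]
opening: 0.0006
```

```bash
python3 st.py
python3 - <<'E'
from rig import *
from h import *
for n in ("scene","wrist"):
    c=capture(n); im=cv2.cvtColor(c["image"],cv2.COLOR_RGB2BGR); cv2.imwrite(f"pics/{n}4.png",im)
E
```

```text
t 8.73 tcp [0.5617 0.1821 0.1899] local mm [-56.   45.8] F [-0.56  0.51 -0.66] open 0.0006
toolx deg 68.58 z axis [-0.0067  0.0033 -1.    ] q [ 0.15  0.3  -0.65  1.63  0.18  1.28 -0.9 ]
```

View pics/wrist4.png

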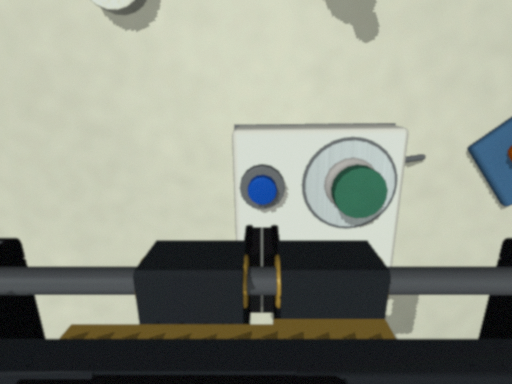

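View pics/scene4.png

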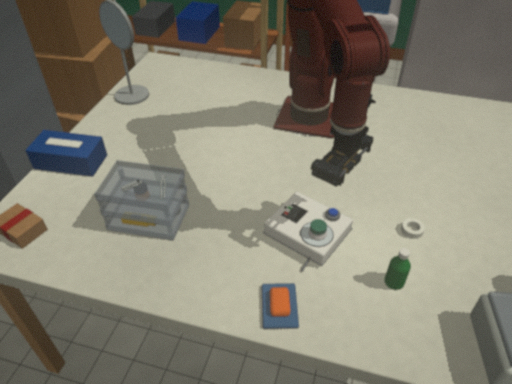

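Run:
```python
from rig import *
from h import *
c=capture("scene"); a=load("scene0"); P=pts(c);Q=pts(a)
for p in (c["image"],):
    im=c["image"].astype(int);b=(im[...,2]>im[...,0]+40)&(im[...,2]>im[...,1]+30);b[:195]=0;b[235:]=0;b[:,:315]=0;b[:,350:]=0
    print("button z now",np.median(P[b],0),"before",np.median(Q[b],0))
d=cv2.absdiff(c["image"],a["image"]).max(2); 
for n,(x0,y0,x1,y1) in dict(pot=(305,215,332,245),tiers=(95,155,190,238),tape=(400,215,428,240),lotion=(383,248,413,290)).items(): print(n,d[y0:y1,x0:x1].mean(),np.percentile(d[y0:y1,x0:x1],98))
cv2.imwrite("pics/scene5.png",cv2.resize(cv2.cvtColor(c["image"][185:270,255:365],cv2.COLOR_RGB2BGR),None,fx=7,fy=7,interpolation=cv2.INTER_CUBIC))
```

```text
button z now [0.56321329 0.18097645 0.07976777] before [0.56300006 0.18106105 0.0806185 ]
pot 12.604938271604938 20.0
tiers 13.01001902346227 41.0
tape 15.247142857142856 21.0
lotion 11.971428571428572 20.0
```

View pics/scene5.png

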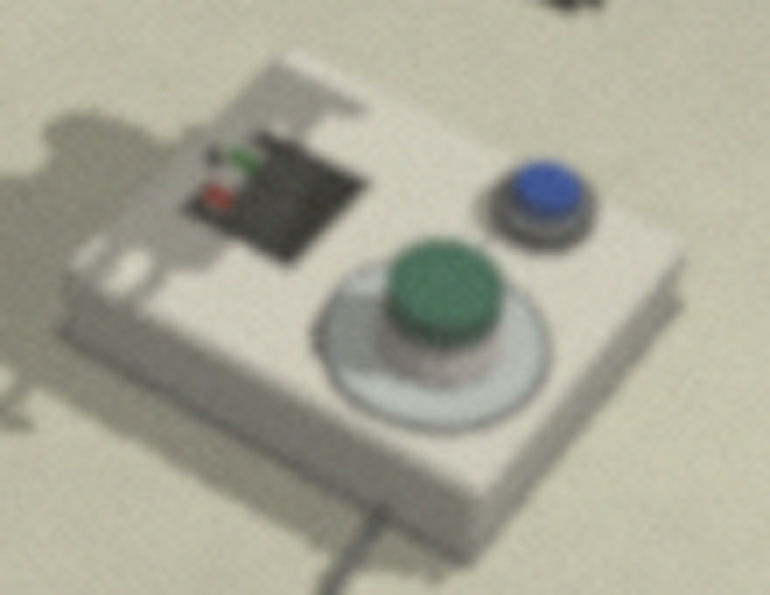

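The green stripe stands on top beside the pointer at (245,160), red is behind it, the button is up and the pot hasn't moved. I'm handing in.

```bash
python3 -c "
from rig import *
print(close_job())"
```

```text
the job is handed in; nothing more can be done
None
```

I turned the thumbwheel to green and pressed the start button once, then handed the job in at about 9 s. No verdict was reported.

- **Wheel:** I stroked it about 20 mm toward the robot with the shut fingertips, pressing at about 5–7 N. After I lifted off, the wrist camera showed the green stripe on top. The scene camera showed it still beside the pointer after the button press.
- **Button:** The fingertip went down to z = 74.1 mm, about 6 mm below the button top at about 80 mm. Full travel and the 0.05 s hold are inferred from the height and force; I couldn't read the joint itself. It then came back up, to 79.8 mm against 80.6 mm before, which is within depth noise.
- **Pressing hard:** At the bottom of the button the force peaked at about 28 N. That is below the 35 N limit but firmer than I intended, since the button needs only about 5 N.
- **Other things:** The before-and-after pictures showed no movement of the pot, tape roll, lotion bottle or tier contents. The differences were only lighting and shadow. The last force reading was near zero, with the arm well clear of everything.

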